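# Close the back of a photo stand: fold the flap over and tuck it under the lip

## Task

The empty photo stand lies on its face with its back flap standing open. With closed fingertips, push the flap over from its outer side until it lies flat, then keep it pressed down and push its thumb ridge so that the free edge slides all the way in beneath the retaining lip, where it must stay by itself when you let go and move clear. Work gently and grip, pinch or lift nothing; leave the stand lying about where it is and the other things on the dresser undisturbed.

Things in the scene. Friction and masses are not known exactly. Their poses are not given: they have to be found in the camera images.
- stand: Loose grey plastic photo stand lying on its face, about 0.9 kg, 160 long (x) x 120 wide (y), slab 10 thick, side rails to 20. Origin: centre of its underside; x points from hinge end to lip end, z up. The lip bridges the width at x = 58 to 80 mm, underside 23.5 and top 28 high; its flared mouth starts at x = 52, 31 high; end wall at x = 76. A white flap 88 wide, 4 thick is hinged near the -x end.
- hinge (a point): Fixed point of the stand, its axes: middle of the flap's hinge line (parallel to the stand's y) as at the start, stand x = -60 mm, 17.5 mm above the dresser. The real hinge line moves from here along the stand's x by the value of tuck.
- lip (a point): Fixed point of the stand, its axes: middle of the retaining lip's front underside edge, stand x = +58 mm, 23.5 mm above the dresser. The flap's edge has to go below it.
- ridge (a point): Top middle of the white thumb ridge on the flap's outer face (up when flat; facing away from the lip when open). Ridge 60 long across the flap, 6 thick, 9 tall, 75 to 81 mm from the hinge line; this point is 78 mm from it, 11 mm out from the mid-plane. Axes: flap's (x hinge to free edge, z out of the outer face). Flat, the outer face is 19.5 and the ridge top 28.5 mm above the dresser.
- flap_edge (a point): Middle of the flap's free edge, 110 mm from the hinge line, at mid-thickness. Axes as for the ridge.
- flap (a joint): Fold angle, rad: 0 flat on the stand, free edge towards the lip; 1.57 upright; 2.1 end stop. Starts at 1.15 to 1.85 and stays there, but a spring (0.08 Nm/rad about 1.5 rad; friction 0.03 Nm) lifts it to about 1 rad if let go untucked; under 3 N pressed down just on the hinge side of the ridge holds it flat; foam gives 1 to 2 mm more at 10 to 20 N. Tucked it settles at about 0.04 rad.
- tuck (a joint): How far flap and hinge have slid towards the lip along the stand's x, m: 0 at the start, 0.018 end stop. Moves under about 2.5 N and stays. At 0 and flat the free edge is at stand x = 50 mm, short of the lip; at 0.018 it is 10 mm in beneath the lip. If slid forward before it is flat, the edge strikes the lip from above and cannot go under.
- canister_a: Largest painted ceramic canister with screw lid, diameter 92, height 142; loose bystander. Origin: centre of its underside.
- canister_b: Middle ceramic canister, diameter 84, height 128; loose bystander. Origin: centre of its underside.
- canister_c: Smallest ceramic canister, diameter 76, height 114; loose bystander. Origin: centre of its underside.
- atomizer: Stainless steel perfume atomizer, diameter 42, height 100; loose bystander. Origin: centre of its underside.
- ring_tray: Round glass ring tray, diameter 100, height 20; loose bystander. Origin: centre of its underside.
- cream_jar: Amber glass cream jar, diameter 60, height 45; loose bystander. Origin: centre of its underside.
- hairbrush: Hairbrush lying flat, 200 long along its x; loose bystander.
There are look-alikes about, which are no part of the job. Several things have the shape of the stand; the one meant has the colours described above.

How it is judged:
By the outcome, as a careful person would: the job done as asked, in the order asked, and still so for the second after the job is handed in, with the robot touching nothing.
It also fails if it takes over 40 s, if anything falls off the work surface, if the arm or the gripper's body presses on something with over 40 N, if the wrist force passes 120 N, or if a joint passes its speed limit or range.

## Robot

A 7-joint arm with a two-finger parallel gripper is mounted at the origin on the work surface. World frame = base frame: x ahead of the robot, y to its left, z up, the work surface at z = 0. Lengths are in m, angles in rad, forces in N, time in s.
With the tool pointing down it reaches from about 0.4 to 0.85 m from the base axis. Payload 4.5 kg.
Tool frame: the origin (TCP) lies on the centre line of the jaws, within the pads' length; the fingertips stand r.tips_ahead ahead of it and the grasp point (between the pads) is the TCP (r.tips_ahead is the distance from the TCP to the fingertips, in m); z points along the fingers, y is the direction in which the jaws open and shut (so a half turn about z gives the same grasp; the last joint's range is limited). The gripper opens to 88 mm and grips with 3 to 60 N. Pads are 18 mm wide; open, the fingers measure 123 mm over their backs; the gripper's body (75 mm by 187 mm) begins 45 mm behind the grasp point.
Start: joints at [1.142, 0.689, -0.195, 1.565, 0.157, 0.902, -0.215], TCP at [0.279, -0.559, 0.258] pointing down, gripper open.
Joint ranges: [-3.01, 3.01], [-0.46, 2.08], [-1.47, 1.51], [0.13, 2.56], [-1, 4.14], [0.04, 2.09], [-2.66, 2.66]. Speed limits (rad/s): [2.57, 2.57, 3.14, 3.14, 3.14, 3.14, 3.14].

## Interface

Orientations are given as a unit quaternion [x, y, z, w].
In Python, from plant import r gives the robot as it stands.
- The arm moves only by the shell command python3 -m inch 'ROWS' [FORCE]. ROWS is JSON, a list of rows, each a list of 5 numbers: the shift along the world's x, y, z in units of 25 mm (1.0 is 25 mm), then the turn about the world's z in units of 6 degrees (1.0 is 6 degrees), then the finger opening in mm, from 0 to 88.1. A call has 1 to 5 rows; each row shifts and turns the commanded pose from where the row before left it; what a row does not reach is not made up. A row lasts 1/10 s, in which the tool goes at most 50 mm and 8.59 degrees, less where a joint would pass 70% of its speed; a pose out of reach is approached as far as the arm can. A call is refused whole if a number of a shift passes 1 or a number of a turn 1, either way. A call with a gripper value outside its range is refused whole. The fingers move at their own pace and stop on an object; FORCE is the grip in N (left out, the last holds). Time passes only in rows, so rows that do not move let the fingers close. It gives the time, the measured TCP pose, the force and the opening at its end, in the units of the state.
- r.get_state(): the state, without advancing time (a new reading comes with each control period).
- r.snapshot(name): name is "scene" or "top" or "wrist"; returns a dict with "pixels" (480x640x3 uint8, red, green, blue), "range_z" (480x640 float32, m along the optical axis (not along the pixel's ray), 0 where there is no reading), "K" (3x3 intrinsics, pixels), "position" and "attitude" of the camera in the world. Camera axes: x right, y up, looking along -z (the intrinsics and any distortion apply to the point x, -y, -z); pixel columns grow to the right and rows downward; lengths in m; the calibration is good to about 2 mm. A picture is of the moment at which its call begins.
- r.finish_job(): hands the job in, once; it reports no verdict.
The state is a dict: "clock": time; "q": joint angles; "qd": joint speeds; "joint_torque": joint torques, N m; "tool_pos": TCP position; "eef_rot": TCP orientation; "contact_force": force on the tool from outside, world axes, zero at the start; "moment": the same for the moment, N m; "opening": opening from 0.0 (shut) to 1.0 (fully open).
Only numpy, scipy, OpenCV 4.12 (cv2) and the standard library are available. Lean on these libraries where they do the work, as an engineer would, in place of code of your own. Each camera call takes 0.05 s, during which the arm holds its last target. There are 200 camera calls.

## Working session

There is one attempt and no reset: what is moved stays moved. The work goes in short steps, Python scripts to look and compute and a shell command to move; the robot and the scene stay as the last step left them, time stands still between calls to the robot, and variables do not carry over. Pictures are saved under pics/ and viewed, about 8 in all and at most 12, crops included, and the job is handed in when it is done.

```bash
mkdir -p pics; cat > h.py <<'E'
import numpy as np,cv2
from plant import r
def snap(n,f=None):
    s=r.snapshot(n)
    if f: cv2.imwrite('pics/'+f,cv2.cvtColor(s['pixels'],cv2.COLOR_RGB2BGR))
    return s
def cam(s):
    from scipy.spatial.transform import Rotation as R
    a=np.array(s['attitude'])
    return (a if a.shape==(3,3) else R.from_quat(a).as_matrix()),np.array(s['position']),np.array(s['K'])
def cloud(s):
    A,p,K=cam(s);z=s['range_z'];v,u=np.mgrid[:480,:640]
    c=np.stack([(u-K[0,2])/K[0,0]*z,-(v-K[1,2])/K[1,1]*z,-z],-1)
    return c@A.T+p
E
python3 - <<'E'
from h import *
for n in('scene','top'):
    s=snap(n,n+'0.png');print(n,s['position'],s['attitude'],s['K'],[k for k in s],(s['range_z']==0).mean())
st=r.get_state();print({k:np.round(st[k],3) for k in('clock','tool_pos','eef_rot','contact_force','opening')},r.tips_ahead)
E
```

```text
scene [ 1.25092039 -0.39414539  0.68965632] [0.37793705 0.2244329  0.45207309 0.77615938] [[493.44560491   0.         315.59380385]
 [  0.         493.44560491 241.12695014]
 [  0.           0.           1.        ]] ['pixels', 'range_z', 'K', 'position', 'attitude'] 0.004078776041666667
top [ 0.4059262  -0.04058122  1.18907463] [-0.06158868  0.03805138  0.70712789 -0.7033698 ] [[464.07061331   0.         319.74628868]
 [  0.         464.07061331 243.64750547]
 [  0.           0.           1.        ]] ['pixels', 'range_z', 'K', 'position', 'attitude'] 0.00396484375
{'clock': np.float64(0.1), 'tool_pos': array([ 0.279, -0.559,  0.257]), 'eef_rot': array([ 0.973,  0.229, -0.   , -0.001]), 'contact_force': array([ 0.891,  0.823, -0.314]), 'opening': np.float64(1.003)} 0.019
```

View pics/scene0.png

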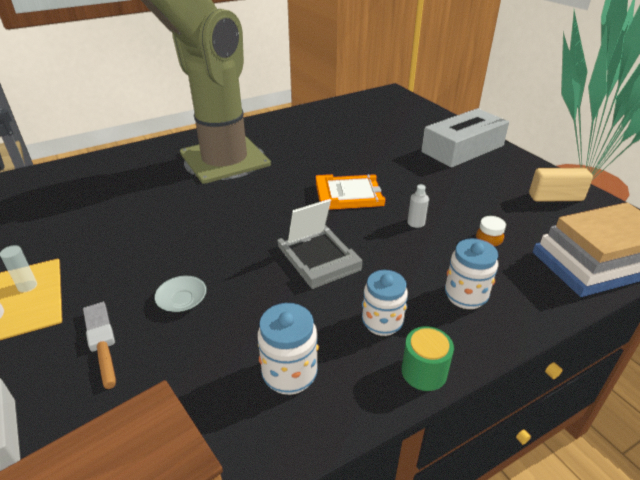

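View pics/top0.png

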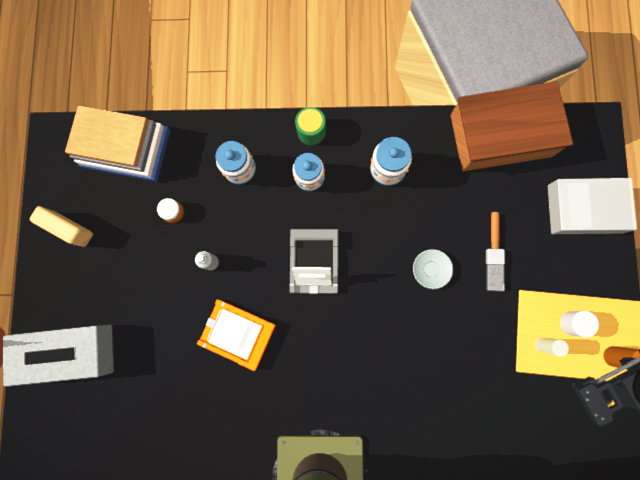

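The top view shows the grey stand at about pixel (314, 262), with its lip end at (314, 234) away from the robot and its open white flap at (312, 275). An orange look-alike is at (237, 335). Next I measure the stand and flap.

```bash
python3 - <<'E'
from h import *
P=[]
for n,box in(('top',(280,220,350,300)),('scene',(270,195,370,290))):
    s=snap(n);c=cloud(s);x0,y0,x1,y1=box
    p=c[y0:y1,x0:x1].reshape(-1,3);g=s['pixels'][y0:y1,x0:x1].reshape(-1,3)
    print(n,'table z',np.median(c[225:235,350:400,2]) if n=='top' else np.median(c[300:320,220:240,2]))
    k=(p[:,2]>.006)&(g.min(1)>70)
    lo=p[k&(p[:,2]<.034)];hi=p[k&(p[:,2]>.045)]
    m=cv2.minAreaRect(lo[:,:2].astype(np.float32)*1000);print('rect',m,np.percentile(lo,[1,50,99],axis=0).round(3).tolist())
    for a,b in((.016,.024),(.024,.032)):
        q=lo[(lo[:,2]>a)&(lo[:,2]<b)];print(a,len(q),np.percentile(q,[2,98],axis=0).round(4).tolist())
    print('flap',len(hi),np.percentile(hi,[1,50,99],axis=0).round(4).tolist())
    for z in np.arange(.045,.14,.012):
        q=hi[abs(hi[:,2]-z)<.006]
        if len(q):print(z.round(3),len(q),q.mean(0).round(4),q[:,:2].min(0).round(3),q[:,:2].max(0).round(3))
E
```

```text
top table z 0.0013891114610390387
rect ((529.0473022460938, 15.548782348632812), (119.80030059814453, 160.94737243652344), 88.72379302978516) [[0.45, -0.043, 0.008], [0.538, 0.017, 0.023], [0.609, 0.074, 0.033]]
0.016 436 [[0.4499, -0.0429, 0.0163], [0.582, 0.0739, 0.0239]]
0.024 568 [[0.469, -0.0432, 0.0242], [0.6088, 0.0733, 0.0318]]
flap 555 [[0.4059, -0.0406, 0.046], [0.4891, 0.0139, 0.0987], [0.5033, 0.0582, 1.1891]]
0.045 36 [0.4762 0.0169 0.0481] [ 0.475 -0.028] [0.478 0.059]
0.057 64 [0.479  0.0145 0.0571] [ 0.477 -0.028] [0.482 0.058]
0.069 43 [0.4821 0.0148 0.0672] [ 0.481 -0.028] [0.484 0.059]
0.081 23 [0.4864 0.0106 0.0811] [ 0.483 -0.028] [0.488 0.058]
0.093 116 [0.4875 0.0154 0.0959] [ 0.482 -0.028] [0.494 0.057]
0.105 112 [0.4917 0.0146 0.1037] [ 0.482 -0.028] [0.498 0.059]
0.117 99 [0.4989 0.015  0.1183] [ 0.495 -0.029] [0.504 0.059]
0.129 53 [0.5017 0.0132 0.1246] [ 0.498 -0.029] [0.503 0.057]
scene table z -0.001066693662632845
rect ((475.0456848144531, 56.18098449707031), (189.3809356689453, 340.5767822265625), 52.11067199707031) [[0.362, -0.048, 0.007], [0.57, 0.011, 0.02], [0.612, 0.221, 0.032]]
0.016 752 [[0.3608, -0.0478, 0.0162], [0.6114, 0.2228, 0.0236]]
0.024 752 [[0.3888, -0.0472, 0.0243], [0.6107, 0.111, 0.0311]]
flap 924 [[0.4801, -0.3941, 0.0461], [0.4949, 0.0078, 0.089], [1.2509, 0.0554, 0.6897]]
0.045 62 [0.4817 0.0092 0.0482] [ 0.478 -0.031] [0.485 0.056]
0.057 118 [0.4846 0.0115 0.0572] [ 0.479 -0.032] [0.488 0.058]
0.069 121 [0.4901 0.011  0.0688] [ 0.483 -0.031] [0.724 0.057]
0.081 141 [0.509  0.0102 0.081 ] [ 0.488 -0.031] [0.736 0.056]
0.093 149 [0.5123 0.0094 0.0934] [ 0.491 -0.032] [0.747 0.057]
0.105 154 [0.5318 0.0095 0.1045] [ 0.495 -0.031] [0.747 0.056]
0.117 161 [0.503  0.0118 0.1176] [ 0.499 -0.031] [0.507 0.056]
0.129 3 [0.5043 0.0174 0.1236] [ 0.504 -0.004] [0.505 0.042]
```

```bash
python3 -m inch '[[0.5,1,0,-1,0],[0.5,1,0,-1,0],[0.5,1,0,-1,0],[0.5,1,0,-1,0],[0.5,1,0,-0.6,0]]' 5
python3 -m inch '[[0.5,1,0,0,0],[0.5,1,0,0,0],[0.5,1,0,0,0],[0.5,1,0,0,0],[0.5,1,0,0,0]]'
python3 -m inch '[[0.5,1,0,0,0],[0.5,1,0,0,0],[0.5,1,0,0,0],[0,1,0,0,0],[0,1,0,0,0]]'
python3 -m inch '[[0,1,0,0,0],[0,1,0,0,0],[0,1,0,0,0],[0,1,0,0,0],[0,1,0,0,0]]'
python3 -m inch '[[0,1,0,0,0],[0,1,0,0,0],[0,1,0,0,0],[0,0,0,0,0],[0,0,0,0,0]]'
```

```text
clock: 0.7
tool_pos: [0.3419, -0.4331, 0.2577]
eef_rot: [1.0, -0.011, -0.0, -0.0]
contact_force: [0.0, -0.2, -0.0]
opening: 0.57
clock: 1.2
tool_pos: [0.4044, -0.3081, 0.2577]
eef_rot: [1.0, -0.009, -0.0, -0.0]
contact_force: [0.4, 0.2, 0.2]
opening: 0.114
clock: 1.7
tool_pos: [0.4419, -0.183, 0.2577]
eef_rot: [1.0, -0.009, 0.0, -0.0]
contact_force: [0.8, 0.5, 0.4]
opening: 0.006
clock: 2.2
tool_pos: [0.4415, -0.0582, 0.2578]
eef_rot: [1.0, -0.009, 0.0, 0.0]
contact_force: [0.0, 1.3, -0.6]
opening: 0.005
clock: 2.7
tool_pos: [0.4415, 0.0158, 0.2577]
eef_rot: [1.0, -0.009, -0.0, 0.0]
contact_force: [0.1, -0.7, -0.3]
opening: 0.004
```

```bash
python3 -m inch '[[0,0,-1,0,0],[0,0,-1,0,0],[0,0,-1,0,0],[0,0,-1,0,0],[0,0,-1,0,0]]'
python3 -m inch '[[0,0,-0.8,0,0],[0,0,-0.8,0,0],[0,0,0,0,0]]'
python3 - <<'E'
from h import *
s=snap('scene');c=cloud(s)
im=cv2.cvtColor(s['pixels'],cv2.COLOR_RGB2BGR)[150:300,220:400]
cv2.imwrite('pics/s1.png',cv2.resize(im,None,fx=4,fy=4))
E
```

```text
clock: 3.2
tool_pos: [0.4418, 0.014, 0.1319]
eef_rot: [1.0, -0.011, 0.0, 0.0]
contact_force: [0.1, -0.2, -0.5]
opening: 0.006
clock: 3.5
tool_pos: [0.4406, 0.0142, 0.091]
eef_rot: [1.0, -0.011, -0.002, 0.001]
contact_force: [0.4, 0.0, 0.3]
opening: 0.003
```

View pics/s1.png

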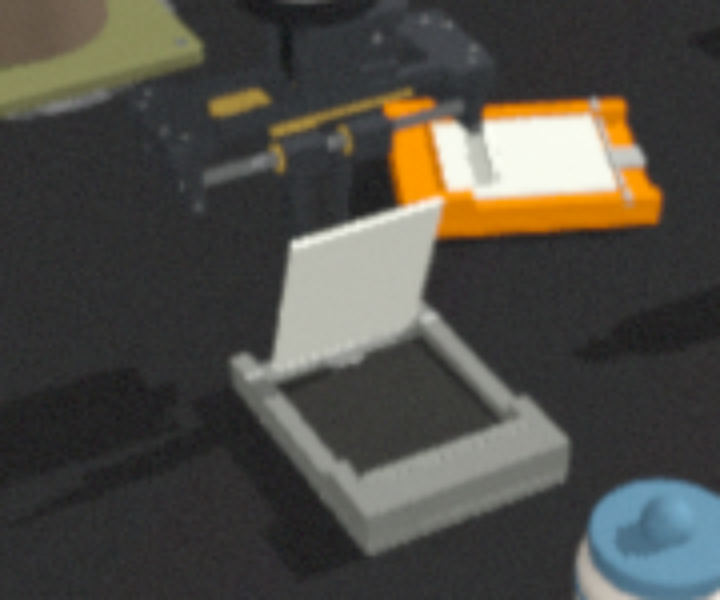

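The view shows the closed fingertips at about (320, 190), just behind the flap, whose top edge runs (290, 240) to (440, 205). The stand is clear. Now I approach and follow the arc.

```bash
python3 -m inch '[[0.5,0,0,0,0],[0.4,0,0,0,0],[0.25,0,0,0,0],[0.2,0,0,0,0],[0,0,0,0,0]]'
python3 -m inch '[[0.15,0,-0.05,0,0],[0.15,0,-0.05,0,0],[0.2,0,-0.1,0,0],[0.2,0,-0.12,0,0],[0,0,0,0,0]]'
python3 - <<'E'
from h import *
s=snap('scene')
im=cv2.cvtColor(s['pixels'],cv2.COLOR_RGB2BGR)[150:300,220:400]
cv2.imwrite('pics/s2.png',cv2.resize(im,None,fx=4,fy=4))
E
```

```text
clock: 4.05
tool_pos: [0.476, 0.0156, 0.0931]
eef_rot: [1.0, -0.01, 0.001, 0.0]
contact_force: [-0.4, 0.6, 1.0]
opening: 0.004
clock: 4.55
tool_pos: [0.4934, 0.0157, 0.0842]
eef_rot: [1.0, -0.009, 0.0, 0.0]
contact_force: [-0.5, -0.1, 0.2]
opening: 0.005
```

View pics/s2.png

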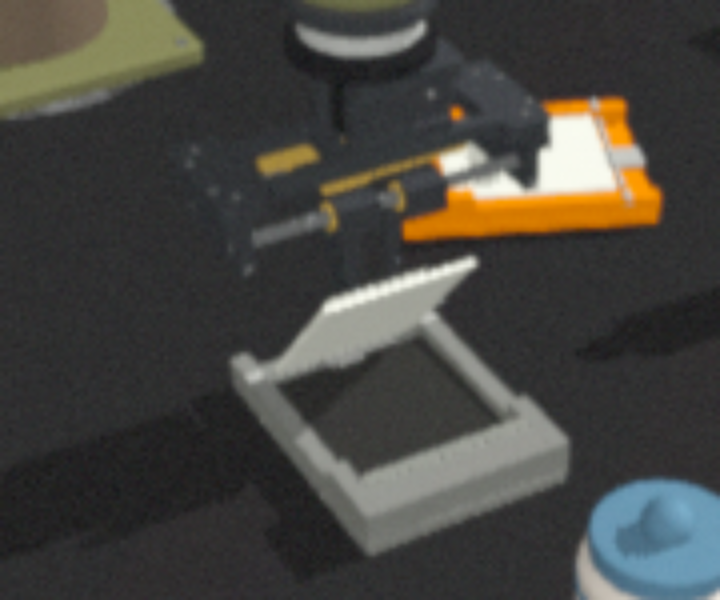

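The fold is working: the flap is at roughly 50°, its edge running (330, 305) to (475, 262), with the stand unmoved.

```bash
python3 -m inch '[[0.15,0,-0.2,0,0],[0.15,0,-0.2,0,0],[0.13,0,-0.18,0,0],[0.13,0,-0.18,0,0],[0,0,0,0,0]]'
python3 -m inch '[[0.09,0,-0.21,0,0],[0.09,0,-0.21,0,0],[0.05,0,-0.2,0,0],[0.05,0,-0.2,0,0],[0,0,0,0,0]]'
python3 -m inch '[[0,0,-0.1,0,0],[0,0,-0.1,0,0],[0,0,-0.05,0,0],[0,0,0,0,0]]'
```

```text
clock: 5.1
tool_pos: [0.5073, 0.0158, 0.0651]
eef_rot: [1.0, -0.009, 0.0, 0.0]
contact_force: [0.5, 1.3, 1.2]
opening: 0.004
clock: 5.6
tool_pos: [0.5139, 0.0157, 0.0446]
eef_rot: [1.0, -0.009, -0.0, 0.0]
contact_force: [0.8, -0.1, 1.1]
opening: 0.006
clock: 6.0
tool_pos: [0.5141, 0.0158, 0.039]
eef_rot: [1.0, -0.009, 0.0, 0.0]
contact_force: [1.8, -0.7, 1.6]
opening: 0.009
```

```bash
python3 -m inch '[[0,0,-0.04,0,0],[0,0,-0.02,0,0],[0,0,0,0,0]]'
python3 -m inch '[[0,0,-0.02,0,0],[0,0,-0.02,0,0],[0,0,0,0,0]]'
python3 - <<'E'
from h import *
s=snap('scene')
im=cv2.cvtColor(s['pixels'],cv2.COLOR_RGB2BGR)[150:300,220:400]
cv2.imwrite('pics/s3.png',cv2.resize(im,None,fx=4,fy=4))
E
```

```text
clock: 6.3
tool_pos: [0.514, 0.0157, 0.0382]
eef_rot: [1.0, -0.01, 0.0, 0.0]
contact_force: [0.1, 0.2, 9.2]
opening: 0.004
clock: 6.6
tool_pos: [0.514, 0.0157, 0.0378]
eef_rot: [1.0, -0.009, 0.001, 0.0]
contact_force: [-0.5, 0.2, 14.7]
opening: 0.008
```

View pics/s3.png

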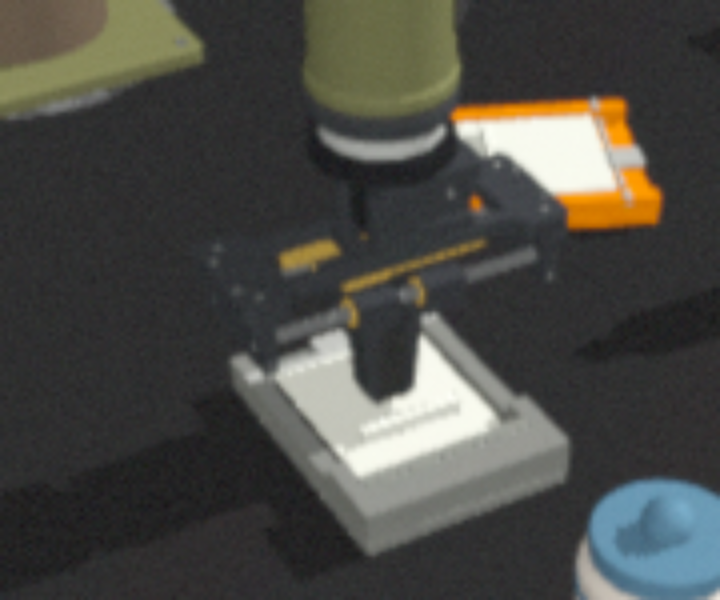

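The flap lies flat with the edge short of the lip, running (355, 475) to (495, 420), and the fingertip at (385, 390) is behind the ridge. I ease the pressure and slide up to the ridge.

```bash
python3 -m inch '[[0,0,0.02,0,0],[0.2,0,0,0,0],[0.2,0,0,0,0],[0,0,0,0,0]]'
python3 -m inch '[[0.1,0,0,0,0],[0.1,0,0,0,0],[0,0,0,0,0]]'
python3 -m inch '[[0.1,0,0,0,0],[0.1,0,0,0,0],[0,0,0,0,0]]'
```

```text
clock: 7.05
tool_pos: [0.5231, 0.0157, 0.038]
eef_rot: [1.0, -0.009, -0.001, 0.0]
contact_force: [-1.0, -0.0, 13.4]
opening: 0.002
clock: 7.35
tool_pos: [0.5275, 0.0156, 0.038]
eef_rot: [1.0, -0.009, -0.001, 0.0]
contact_force: [-1.8, 0.1, 13.1]
opening: 0.009
clock: 7.65
tool_pos: [0.5322, 0.0156, 0.0379]
eef_rot: [1.0, -0.009, -0.002, 0.0]
contact_force: [-2.7, -0.5, 14.2]
opening: 0.003
```

```bash
python3 -m inch '[[0,0,0.02,0,0],[0.1,0,0,0,0],[0.1,0,0,0,0],[0,0,0,0,0]]'
python3 -m inch '[[0.1,0,0,0,0],[0.1,0,0,0,0],[0.1,0,0,0,0],[0,0,0,0,0]]'
python3 - <<'E'
from h import *
s=snap('scene')
im=cv2.cvtColor(s['pixels'],cv2.COLOR_RGB2BGR)[150:300,220:400]
cv2.imwrite('pics/s4.png',cv2.resize(im,None,fx=4,fy=4))
E
```

```text
clock: 8.05
tool_pos: [0.5325, 0.0155, 0.0377]
eef_rot: [1.0, -0.009, -0.006, 0.001]
contact_force: [-8.4, 0.1, 14.3]
opening: 0.005
clock: 8.45
tool_pos: [0.537, 0.0152, 0.0374]
eef_rot: [1.0, -0.009, -0.01, 0.001]
contact_force: [-11.9, 0.4, 16.9]
opening: 0.0
```

View pics/s4.png

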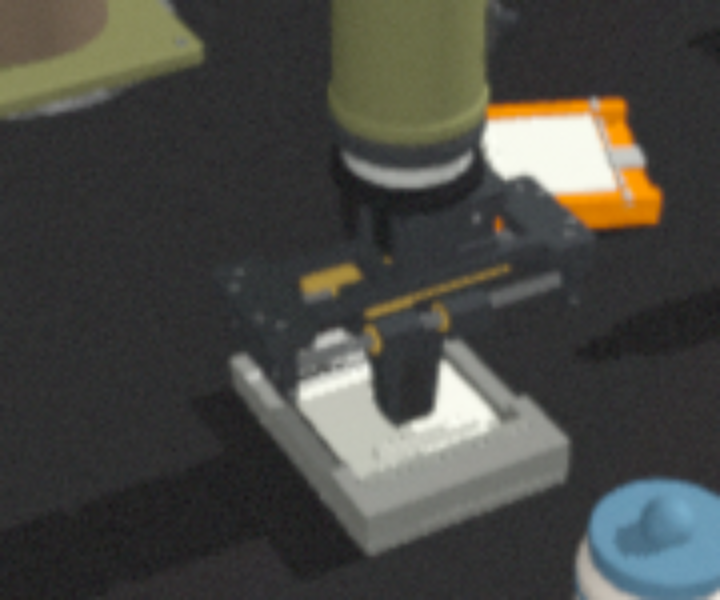

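The fingertip at (405, 410) is against the ridge. The flap has started to slide, with a gap opening at the hinge around (330, 385), and the stand is in place. The downforce has built up, so I lighten it and continue.

```bash
python3 -m inch '[[0,0,0.03,0,0],[0,0,0.03,0,0],[0,0,0,0,0]]'
python3 -m inch '[[0.1,0,0.0,0,0],[0.1,0,0,0,0],[0.1,0,0,0,0],[0,0,0,0,0]]'
```

```text
clock: 8.8
tool_pos: [0.5442, 0.0156, 0.0388]
eef_rot: [1.0, -0.009, -0.002, 0.0]
contact_force: [-1.8, -0.1, 2.9]
opening: 0.009
clock: 9.2
tool_pos: [0.552, 0.0157, 0.0385]
eef_rot: [1.0, -0.009, -0.002, 0.0]
contact_force: [-5.7, -1.2, 2.3]
opening: 0.005
```

```bash
python3 -m inch '[[0,0,-0.02,0,0],[0.1,0,0,0,0],[0.1,0,0,0,0],[0,0,0,0,0]]'
python3 -m inch '[[0.1,0,0,0,0],[0.1,0,0,0,0],[0,0,0,0,0]]'
python3 - <<'E'
from h import *
s=snap('scene')
im=cv2.cvtColor(s['pixels'],cv2.COLOR_RGB2BGR)[150:300,220:400]
cv2.imwrite('pics/s5.png',cv2.resize(im,None,fx=4,fy=4))
E
```

```text
clock: 9.6
tool_pos: [0.5539, 0.0156, 0.0379]
eef_rot: [1.0, -0.009, -0.005, 0.0]
contact_force: [-9.7, 0.7, 7.0]
opening: 0.006
clock: 9.9
tool_pos: [0.5589, 0.0155, 0.0378]
eef_rot: [1.0, -0.009, -0.005, 0.0]
contact_force: [-9.2, 0.0, 7.1]
opening: 0.006
```

View pics/s5.png

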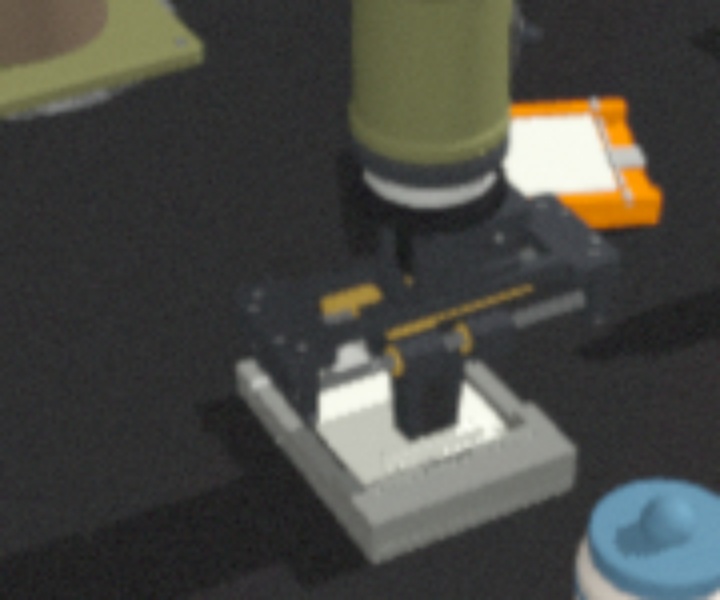

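The stand slid a few mm (near corner (370, 553) to (377, 562)), which suggests the flap has reached its end stop. I release: back off in x, then up.

```bash
python3 -m inch '[[-0.3,0,0,0,0],[-0.1,0,0.1,0,0],[0,0,0.3,0,0],[0,0,0.6,0,0],[0,0,1,0,0]]'
python3 -m inch '[[0,0,1,0,0],[0,0,1,0,0],[0,0,1,0,0],[-0.5,-1,1,0,0],[-0.5,-1,1,0,0]]'
python3 -m inch '[[0,-1,0,0,0],[0,-1,0,0,0],[0,-1,0,0,0],[0,-1,0,0,0],[0,-1,0,0,0]]'
python3 - <<'E'
from h import *
s=snap('scene')
im=cv2.cvtColor(s['pixels'],cv2.COLOR_RGB2BGR)[150:300,220:400]
cv2.imwrite('pics/s6.png',cv2.resize(im,None,fx=4,fy=4))
t=snap('top','top6.png')
im=cv2.cvtColor(t['pixels'],cv2.COLOR_RGB2BGR)[210:310,265:365]
cv2.imwrite('pics/t6.png',cv2.resize(im,None,fx=6,fy=6))
c=cloud(t);p=c[220:300,280:350].reshape(-1,3);g=t['pixels'][220:300,280:350].reshape(-1,3)
k=(p[:,2]>.006)&(p[:,2]<.034)&(g.min(1)>70);lo=p[k]
print(cv2.minAreaRect(lo[:,:2].astype(np.float32)*1000),p[k|(p[:,2]<.2),2].max())
for u in range(312,317,2):
  print([tuple((c[v,u,[0,2]]*1000).round(0))+tuple(t['pixels'][v,u]) for v in range(226,296,1)][::1] if u==314 else '')
E
```

```text
clock: 10.45
tool_pos: [0.5535, 0.0158, 0.0889]
eef_rot: [1.0, -0.009, -0.001, 0.0]
contact_force: [0.3, 0.1, 1.1]
opening: 0.003
clock: 10.95
tool_pos: [0.5291, -0.0341, 0.2157]
eef_rot: [1.0, -0.008, 0.001, -0.0]
contact_force: [-0.2, -0.2, 0.0]
opening: 0.007
clock: 11.45
tool_pos: [0.5291, -0.1604, 0.2148]
eef_rot: [1.0, -0.009, 0.001, 0.0]
contact_force: [0.2, -0.0, -0.6]
opening: 0.008
((537.456298828125, 14.616386413574219), (120.63005828857422, 165.15606689453125), 89.14580535888672) 0.03691260956404063

[(np.float64(622.0), np.float64(-0.0), np.uint8(79), np.uint8(76), np.uint8(73)), (np.float64(614.0), np.float64(29.0), np.uint8(172), np.uint8(169), np.uint8(159)), (np.float64(610.0), np.float64(33.0), np.uint8(183), np.uint8(181), np.uint8(168)), (np.float64(609.0), np.float64(27.0), np.uint8(182), np.uint8(179), np.uint8(168)), (np.float64(606.0), np.float64(31.0), np.uint8(182), np.uint8(180), np.uint8(167)), (np.float64(603.0), np.float64(31.0), np.uint8(181), np.uint8(179), np.uint8(168)), (np.float64(600.0), np.float64(31.0), np.uint8(183), np.uint8(180), np.uint8(170
[... 4569 characters left out ...]
np.uint8(244), np.uint8(243), np.uint8(239)), (np.float64(460.0), np.float64(17.0), np.uint8(246), np.uint8(244), np.uint8(240)), (np.float64(457.0), np.float64(14.0), np.uint8(248), np.uint8(247), np.uint8(242)), (np.float64(455.0), np.float64(13.0), np.uint8(185), np.uint8(181), np.uint8(174)), (np.float64(453.0), np.float64(-1.0), np.uint8(76), np.uint8(73), np.uint8(71)), (np.float64(450.0), np.float64(-3.0), np.uint8(37), np.uint8(34), np.uint8(36)), (np.float64(448.0), np.float64(4.0), np.uint8(38), np.uint8(36), np.uint8(36)), (np.float64(445.0), np.float64(-5.0), np.uint8(38), np.uint8(35), np.uint8(36)), (np.float64(443.0), np.float64(1.0), np.uint8(38), np.uint8(36), np.uint8(37))]
```

View pics/s6.png

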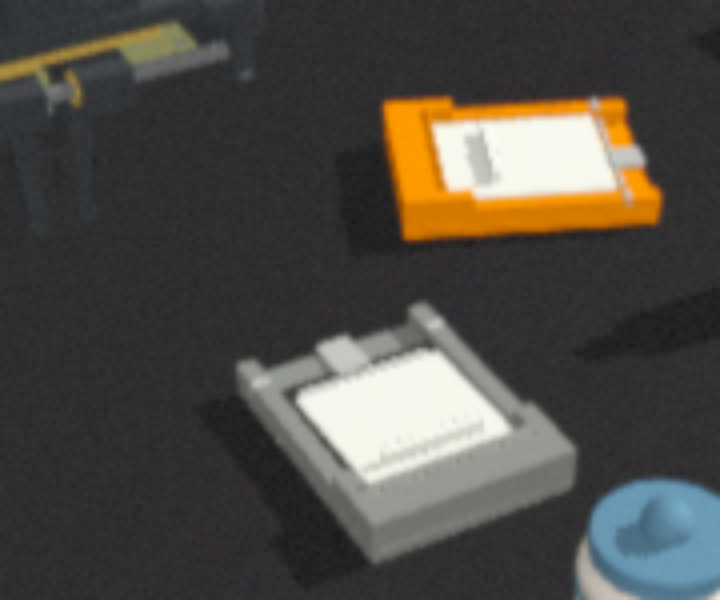

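View pics/t6.png

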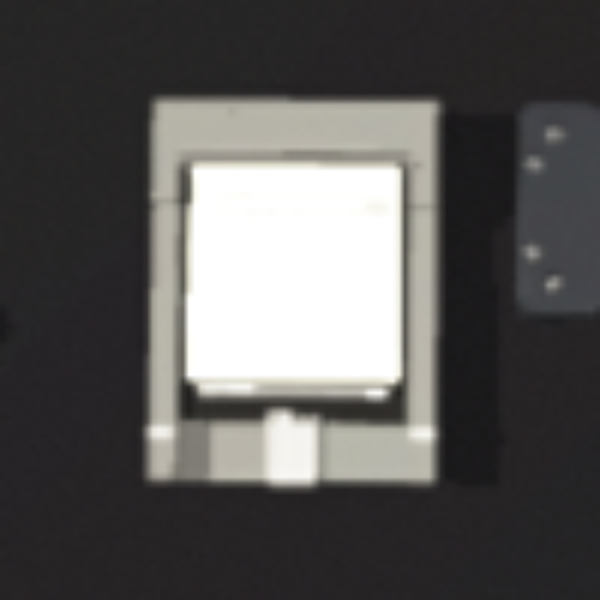

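The stand lies free and the flap stays flat, its front edge hidden under the lip at (400, 470) in the scene view. The hinge line, ridge and last finger contact all match full tuck to about 2 mm.

```bash
python3 -c "
from plant import r
r.finish_job()"
```

```text
the job is handed in; nothing more can be done
```

The flap is folded flat and its free edge is tucked fully under the lip. It stayed there by itself after I let go and moved clear. I handed the job in at about 11.6 s.

**How it went:** I pushed the flap over from its outer side with closed fingertips and kept it pressed down. Then I pushed on the thumb ridge until the flap stopped. Peak forces were about 17 N downward and 12 N along the stand.

**Last checks:**
- **Tuck:** the hinge line, the ridge position and the last finger contact all fit a full 18 mm tuck, to about 2 mm. I had no direct reading of the tuck joint.
- **Fold:** nothing on the stand stands higher than about 37 mm in the depth image, so the flap is down.
- **Stand position:** it slid about 6 mm towards the lip end, when I pushed on past the flap's end stop.
- **Other objects:** the arm never came near them. I did not re-measure their positions at the end.

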